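# Put the wide scraper away in its holder block

### The arm

A 7-joint arm with a two-finger parallel gripper is mounted at the origin on the work surface. World frame = base frame: x ahead of the robot, y to its left, z up, the work surface at z = 0. Lengths are in mm, angles in rad, forces in N, time in s.
With the tool pointing down it reaches from about 400 to 875 mm from the base axis. Payload 4.4 kg.
Tool frame: the origin (TCP) lies midway between the tips of the shut fingers; the grasp point (between the pads) lies 19 mm behind it; z points along the fingers, y is the line along which they close (so a half turn about z gives the same grasp; the last joint's range is limited). The gripper opens to 85 mm and grips with 20 to 120 N. Pads are 22 mm wide; open, the fingers measure 114 mm over their backs; the gripper's body (76 mm by 85 mm) begins 54 mm behind the grasp point. The pads swing forward as they close: fully open they stand 13 mm farther back than shut.
Start: joints at [-1.175, 0.628, 0.038, 1.517, -0.027, 0.996, -0.02], TCP at [289.594, 581.939, 231.313] pointing down, gripper open.
Joint ranges: [-3.06, 3.06], [-0.37, 2.12], [-1.25, 1.32], [0.18, 2.47], [-1.1, 4.24], [0.23, 1.98], [-2.94, 2.94]. Speed limits (rad/s): [2.57, 2.57, 3.14, 3.14, 3.14, 3.14, 3.14].

### API

Orientations are given as [roll, pitch, yaw] about the fixed x, y, z axes, in that order (R = Rz(yaw) Ry(pitch) Rx(roll)).
In Python, from cell import telemetry, eyes, ctrl, finder gives the robot as it stands.
- The arm moves only by the tool move_arm, never from a script. Its argument "steps" is a list of rows, each a list of 7 numbers: the turn, a rotation vector about the world's x, y, z in degrees, then the shift along the world's x, y, z in m, then the finger opening in m, from 0 to 0.0854. A call has 1 to 5 rows; each row shifts and turns the commanded pose from where the row before left it; what a row does not reach is not made up. A row lasts 1/10 s, in which the tool goes at most 50 mm and 8.59 degrees, less where a joint would pass 70% of its speed; a pose out of reach is approached as far as the arm can. A call with a gripper value outside its range is refused whole. The fingers move at their own pace and stop on an object; the grip force is fixed at half the most. Time passes only in rows, so rows that do not move let the fingers close. It gives the time, the measured TCP pose, the force, the opening and the grip force at its end, in the units of the state.
- telemetry.read_state(): the state, without advancing time (a new reading comes with each control period).
- eyes.get_image(name): name is "scene" or "top" or "wrist"; returns (picture, depth): 384x512x3 uint8, blue, green, red; 384x512 float32, mm along the optical axis (not along the pixel's ray), 0 where there is no reading.
- eyes.calibration(name): a dict with "fx", "fy", "cx", "cy" (pixels), "position" and "attitude" of the camera in the world. Camera axes: x right, y down, z forward; pixel columns grow to the right and rows downward; lengths in mm; the calibration is good to about 2 mm. The wrist camera is an equidistant fisheye: a pixel r from the principal point sees the ray r / f radians off the axis. A picture is of the moment at which its call begins: read the wrist's pose just before it. calibration takes no time and is no camera call; for the wrist camera it gives the pose at the moment of the call.
- ctrl.finish_job(): hands the job in; it is judged then, once.
Trained networks look in the newest picture that a camera, given by its name, has taken for a name from the list of things; names that differ only in an ending like _2 or _b are one class to them, and where a whole thing is asked for, a point or a joint stands for the part that bears it (a point fixed in the world has none). Each returns a list of dicts, best first, with "confidence" (0 to 1); they miss things now and then, are a little off and sometimes report something else, mostly with a low value. They report only what shows in the picture. A call takes as long as a camera call. They do not tell look-alikes from the thing itself.
- finder.boxes_of(camera, name): "location" ([x, y, z] in mm, in the coordinates of the camera as it stood for that picture, good to about 4 mm: the middle of the surface that is visible of it).
- finder.cut_out(camera, name): "mask" (384x512 bool, what is visible of it).
- finder.pinpoint(camera, name): "location" ([x, y, z] in mm, in the coordinates of the camera as it stood for that picture, good to about 4 mm: a listed point, or the origin of a listed thing).
The state is a dict: "clock": time; "qpos": joint angles; "qd": joint speeds; "tau": joint torques, N m; "eef_pos": TCP position; "tool_rot": TCP orientation; "force": force on the tool from outside, world axes, zero at the start; "torque": the same for the moment, N m; "width": finger opening in mm; "gripper_force": force on a finger pad.
Only numpy, scipy, OpenCV 4.12 (cv2) and the standard library are available. Lean on these libraries where they do the work, as an engineer would, in place of code of your own. Each camera call takes 0.05 s, during which the arm holds its last target. There are 200 camera calls.

### The job

Take the wide scraper (the one with the longer handle) out of its stand and lower it, blade first and upright, into the long slot of the bigger wooden holder block until its feet sit flat on top of the block, then let go. Lower it in, do not drop it, and leave the narrow scraper standing where it is.

Things in the scene. Friction and masses are not known exactly. Their poses are not given: they have to be found in the camera images.
- wide_grip (a point): Centre of the wide scraper's wooden bar handle (112 long on x, 30 thick on y, 36 tall, mm). Under it two cross-feet, 16x46x14, at 42 either side, undersides 32 below this point, and an upright steel blade 100 long, 4 thick, lower edge 92 below. Half turn: same. 0.2-0.4 kg. It hangs by its feet on a plywood stand's posts 75 high, blade loose between; lifts straight up. Grip mid-handle across y.
- long_holder_mouth (a point): Middle of the slot's mouth, in the top face of the bigger fixed wooden block (174 on x, 84 on y, 72 mm high). The slot runs along x: 124 long, 22 wide, 67 deep, straight walls, open only at the top. With the wide scraper home its blade is 60 deep in the slot, its feet rest on the block either side of it and its handle centre is 32 above this point.
- narrow_grip (a point): Centre of the narrow scraper's handle, which must stay where it is: like the wide one but the handle is 72 mm long (x axis) and the blade 60. It stands in its own shorter stand, its top 125 mm above the bench. Which scraper is nearer the blocks varies.
- short_holder_mouth (a point): Middle of the slot's mouth on top of the smaller fixed wooden block (130 on x, 84 on y, 72 mm high); its slot is 80 mm long, too short for the wide scraper. Not used. Which block is nearer the stands varies.
There are look-alikes about, which are no part of the job. Leave any pink or red look-alike of the part that bears wide_grip alone.

How it is judged (in metres and radians):
At the end, for the whole second after the job is handed in: The wide scraper rests in the long slot, at rest: handle centre within 20 mm of the slot's middle horizontally and 26 to 38 mm above the block's top, along the slot within 15 degrees, upright within 8 degrees; the narrow scraper is within 30 mm of where it started (horizontal distance between wide_grip and long_holder_mouth below 0.02 m and z of wide_grip in the frame of long_holder_mouth between 0.026 and 0.038 m and angle between the x axis of wide_grip and the x axis of long_holder_mouth, either way round below 0.26 rad and angle between wide_grip's own z axis and vertical below 0.14 rad and linear speed of wide below 0.02 m/s and distance of narrow_grip from where it was at the start of the episode below 0.03 m); the robot touches nothing.
It fails at once if the narrow scraper is moved more than 30 mm (distance of narrow_grip from where it was at the start of the episode above 0.03 m).
It fails at once if the wide scraper is dropped into the slot (over 0.5 m/s with its blade in the slot) (horizontal distance between wide_grip and long_holder_mouth below 0.03 m and z of wide_grip in the frame of long_holder_mouth below 0.085 m and linear speed of wide above 0.5 m/s).
It also fails if it takes over 40 s, if anything falls off the work surface, if the arm or the gripper's body presses on something with over 40 N, if the wrist force passes 120 N, or if a joint passes its speed limit or range.

## Working session

There is one attempt and no reset: what is moved stays moved. The work goes in short steps, Python scripts to look and compute and a tool call to move; the robot and the scene stay as the last step left them, time stands still between calls to the robot, and variables do not carry over. Pictures are saved under pics/ and viewed, at most 10 in all, crops included, and the job is handed in when it is done.

Besides the shell and the picture viewer there is one more tool, called after "Request:" as a command line: name --pt "numbers of a row" for each row, then --argument value for the rest. move_arm: Moves the arm, as the interface text tells. Its arguments: {"type":"object","properties":{"steps":{"type":"array"}},"required":["steps"]}

```bash
mkdir -p pics; cat > h.py <<'E'
import numpy as np, cv2
from scipy.spatial.transform import Rotation as R
from cell import telemetry, eyes, ctrl, finder
def pose(c):
    a=np.array(c["attitude"],float)
    M=a if a.shape==(3,3) else (R.from_euler('xyz',a).as_matrix() if a.size==3 else R.from_quat(a).as_matrix())
    return M,np.array(c["position"],float)
def w(c,p):
    M,t=pose(c); return M@np.array(p)+t
def cloud(c,d):
    v,u=np.indices(d.shape); P=np.stack([(u-c["cx"])/c["fx"]*d,(v-c["cy"])/c["fy"]*d,d],-1)
    M,t=pose(c); return P@M.T+t
E
python3 - <<'E'
from h import *
print(telemetry.read_state())
out=[]
for n in("scene","top"):
    im,d=eyes.get_image(n);c=eyes.calibration(n);print(n,c)
    np.savez(f"{n}.npz",im=im,d=d);cv2.imwrite(f"pics/{n}1.png",im)
    for k in("wide_grip","long_holder_mouth","narrow_grip","short_holder_mouth"):
        for r in finder.pinpoint(n,k):
            p=np.array(r["location"]);print(n,k,round(r["confidence"],2),w(c,p).round(),(c["fx"]*p[0]/p[2]+c["cx"]).round(),(c["fy"]*p[1]/p[2]+c["cy"]).round())
E
```

```text
{'clock': 0.0, 'qpos': array([-1.17481918,  0.62933686,  0.03845035,  1.51836598, -0.02700581,
        0.9963006 , -0.02000571]), 'qd': array([-7.13609544e-06,  5.86342098e-04,  4.58459742e-04, -5.58477353e-04,
       -2.27855490e-03,  1.20515227e-03,  1.79378703e-04]), 'tau': array([-8.95771209e-04, -5.63420713e+01,  1.22574862e+00, -1.93444473e+01,
        1.09069532e-02,  1.06930602e-02,  1.95927976e-05]), 'eef_pos': array([289.29977454, 581.37324038, 230.39589561]), 'tool_rot': array([-3.13970024e+00,  2.45895225e-05,  2.67979991e+00]), 'force': array([ 0.79983149,  0.2213632 , -0.17718733]), 'torque': array([-0.04752514,  0.03265283,  0.00137933]), 'gripper_force': 0.0, 'width': 85.2024491962001}
scene {'fx': 380.35869419722997, 'fy': 380.35869419722997, 'cx': 251.18858223964438, 'cy': 190.99368608162, 'position': array([ 848.81691817, -356.47983975,  953.21121238]), 'attitude': array([-2.56901886e+00, -2.04133943e-03,  6.78834005e-01])}
scene wide_grip 0.91 [526. 275. 106.] 301.0 148.0
scene wide_grip 0.65 [629. 406.  93.] 355.0 141.0
scene wide_grip 0.57 [357. 250.  88.] 250.0 129.0
scene long_holder_mouth 0.74 [ 546. -257.   72.] 176.0 300.0
scene long_holder_mouth 0.2 [524. 275. 107.] 301.0 147.0
scene narrow_grip 0.65 [475. 110. 106.] 251.0 175.0
scene short_holder_mouth 0.82 [517. -90.  74.] 215.0 241.0
scene short_holder_mouth 0.55 [480. 113. 105.] 253.0 175.0
top {'fx': 398.6380857531865, 'fy': 398.6380857531865, 'cx': 253.66169675165935, 'cy': 187.68513430182404, 'position': array([ 448.8843879 ,   83.74171882, 1044.52479673]), 'attitude': array([-3.11289686, -0.01369124, -1.58638686])}
top wide_grip 0.65 [357. 250.  95.] 179.0 239.0
top wide_grip 0.62 [517. 278. 107.] 165.0 171.0
top wide_grip 0.62 [627. 404.  93.] 113.0 127.0
top wide_grip 0.15 [476. 110. 110.] 237.0 188.0
top narrow_grip 0.57 [477. 107. 107.] 238.0 187.0
top short_holder_mouth 0.86 [517. -91.  73.] 319.0 170.0
```

View pics/scene1.png

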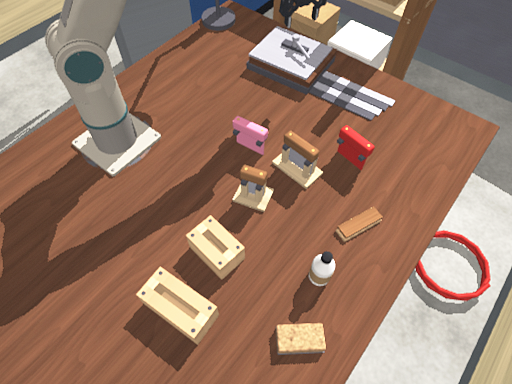

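View pics/top1.png

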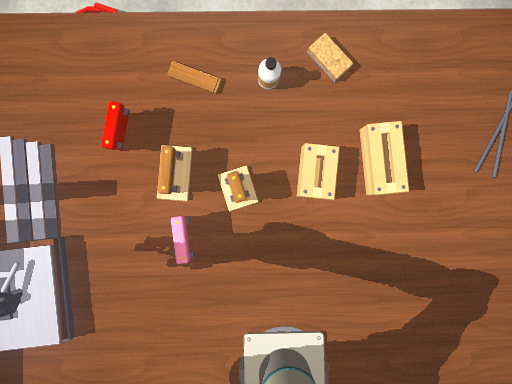

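The scene shows four candidates for the wide scraper: brown with a long handle (scene 301,148), brown with a short handle (251,175, the narrow scraper), pink (250,133) and red (355,147). I choose the brown long handle at (301,148). The bigger block is at (176,300).

```bash
python3 - <<'E'
from h import *
crops=[]
for n in("scene","top"):
    f=np.load(n+".npz");im,d=f["im"],f["d"];c=eyes.calibration(n);P=cloud(c,d)
    for k,x0,y0,lo,hi,r in(("handle",522,276,112,135,75),("narrow",476,110,112,135,50),("block",546,-257,66,78,120),("sblock",517,-90,66,78,82)):
        m=(abs(P[...,2]-(lo+hi)/2)<(hi-lo)/2)&(np.hypot(P[...,0]-x0,P[...,1]-y0)<r)&(d>0)
        Q=P[m]
        if len(Q)<10: print(n,k,len(Q));continue
        z=np.median(Q[:,2]);(cx,cy),s,a=cv2.minAreaRect(Q[:,:2].astype(np.float32))
        print(n,k,len(Q),"z",z.round(1),"rect",round(cx,1),round(cy,1),np.round(s,1),round(a,1))
        if k=="block":
            # slot: points deeper, inside rectangle
            T=R.from_euler('z',a,degrees=True).as_matrix()[:2,:2]
            L=(P[...,:2]-[cx,cy])@T
            s2=(abs(L[...,0])<s[0]/2-8)&(abs(L[...,1])<s[1]/2-8)&(P[...,2]<64)&(d>0)
            S=P[s2][:,:2].astype(np.float32);print("  slot",cv2.minAreaRect(S),len(S))
f=np.load("scene.npz");im=f["im"]
cv2.imwrite("pics/crop1.png",cv2.resize(im[110:220,220:390],None,fx=4,fy=4,interpolation=cv2.INTER_CUBIC))
E
```

```text
scene handle 394 z 124.6 rect 522.2 277.1 [ 31.8 110.6] 84.2
scene narrow 291 z 124.5 rect 479.1 113.3 [73.2 30.8] 17.1
scene block 2265 z 72.4 rect 546.6 -257.3 [175.6  84.5] 4.6
  slot ((542.9134521484375, -252.03643798828125), (121.40782928466797, 20.155614852905273), 8.745879173278809) 464
scene sblock 1365 z 72.4 rect 515.2 -88.0 [ 85.1 132.8] 82.9
top handle 640 z 123.9 rect 521.5 275.4 [ 31.2 111.9] 85.1
top narrow 394 z 124.2 rect 478.7 111.4 [71.5 29.9] 16.7
top block 2059 z 72.3 rect 543.6 -221.9 [173.9 162.6] 4.7
  slot ((542.5516967773438, -210.87796020507812), (157.71348571777344, 124.43533325195312), 4.575181484222412) 2378
top sblock 1547 z 72.1 rect 515.8 -90.8 [ 85.2 130.3] 83.4
```

View pics/crop1.png

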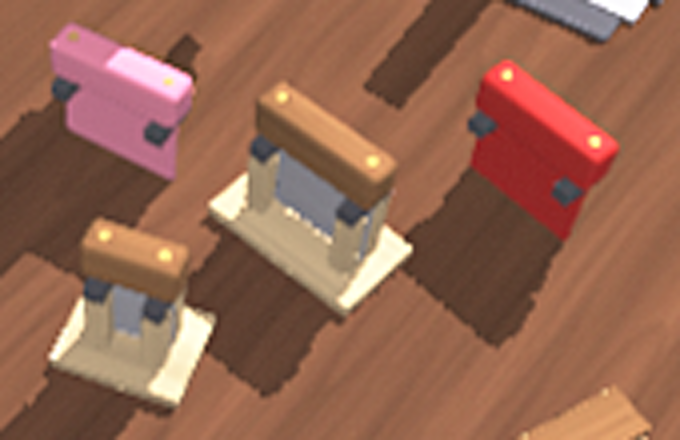

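The crop confirms it: the brown long-handled scraper in its stand, at about (325,140), sits between the pink and red look-alikes. Its handle is at (522,276) and -5.3°; the block is at (546,-257) and 4.6°.

Request:
move_arm --pt "0 0 2 0.023 -0.03 0 0.085" --pt "0 0 2 0.023 -0.03 0 0.085" --pt "0 0 2 0.023 -0.03 0 0.085" --pt "0 0 2 0.023 -0.03 0 0.085" --pt "0 0 2 0.023 -0.03 0 0.085"

```text
clock: 1.0
eef_pos: [405.4, 430.7, 231.5]
tool_rot: [3.141, 0.0, 2.856]
force: [0.6, -0.7, -0.4]
width: 85.0
gripper_force: 0.0
```

Request:
move_arm --pt "0 0 2 0.023 -0.03 0 0.085" --pt "0 0 2 0.023 -0.03 0 0.085" --pt "0 0 2 0.023 -0.03 0 0.085" --pt "0 0 3 0.024 -0.03 0 0.085" --pt "0 0 2 0.024 -0.033 0 0.085"

```text
clock: 1.5
eef_pos: [522.4, 278.1, 231.5]
tool_rot: [3.141, 0.0, 3.049]
force: [0.3, -0.3, 0.5]
width: 85.2
gripper_force: 0.0
```

Request:
move_arm --pt "0 0 0 0 0 0 0.085" --pt "0 0 0 0 0 0 0.085" --pt "0 0 0 0 0 0 0.085"

```text
clock: 1.8
eef_pos: [520.8, 280.2, 231.3]
tool_rot: [3.141, -0.001, 3.048]
force: [0.1, -0.2, 0.1]
width: 85.4
gripper_force: 0.0
```

```bash
python3 - <<'E'
from h import *
s=telemetry.read_state();print(s["clock"],s["eef_pos"],s["tool_rot"],s["qpos"])
c=eyes.calibration("wrist")
im,d=eyes.get_image("wrist");cv2.imwrite("pics/wrist1.png",im)
for r in finder.pinpoint("wrist","wide_grip"): print(r["confidence"],w(c,r["location"]).round(1))
# depth cloud, fisheye
v,u=np.indices(d.shape);x=(u-c["cx"])/c["fx"];y=(v-c["cy"])/c["fy"];r=np.hypot(x,y)+1e-9
k=np.tan(np.minimum(r,1.4))/r;M,t=pose(c);P=np.stack([x*k*d,y*k*d,d],-1)@M.T+t
m=(abs(P[...,2]-124)<7)&(np.hypot(P[...,0]-522,P[...,1]-276)<75)&(d>0)
print(m.sum(),cv2.minAreaRect(P[m][:,:2].astype(np.float32)),np.median(P[m][:,2]))
E
```

```text
1.8 [520.80695081 280.22699377 231.34690492] [ 3.14061243e+00 -6.99579408e-04  3.04756460e+00] [-0.50183306  0.54261446 -0.05996278  1.6858896   0.03755802  0.91419188
  0.90063631]
0.92 [520.1 277.8 107.4]
0.91 [626.1 406.6  92.7]
0.85 [364.2 249.2  93.8]
3993 ((519.6829223632812, 276.47393798828125), (30.139705657958984, 109.3741455078125), 84.4135971069336) 125.62037864504015
```

View pics/wrist1.png

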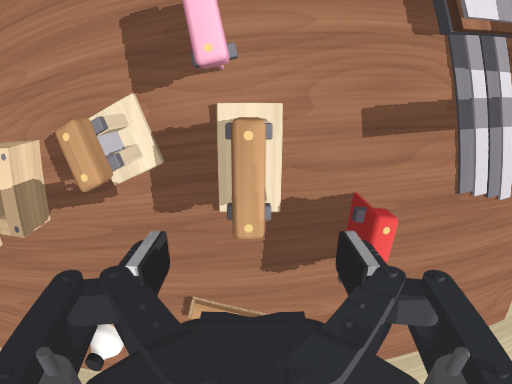

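The wrist view shows the brown handle at (249,178), aligned with the fingers and with clear space on both sides. I need to shift 3.5 mm in y, then go down.

Request:
move_arm --pt "0 0 0 0 -0.0035 -0.03 0.085" --pt "0 0 0 0 0 -0.03 0.085" --pt "0 0 0 0 0 -0.03 0.085" --pt "0 0 0 0 0 -0.03 0.085" --pt "0 0 0 0 0 -0.022 0.085"

```text
clock: 2.4
eef_pos: [520.1, 276.5, 87.5]
tool_rot: [-3.141, -0.002, 3.049]
force: [1.0, -0.4, 0.4]
width: 84.9
gripper_force: 0.0
```

Request:
move_arm --pt "0 0 0 0 0 0 0.085" --pt "0 0 0 0 0 0 0.05" --pt "0 0 0 0 0 0 0.02" --pt "0 0 0 0 0 0 0.01" --pt "0 0 0 0 0 0 0.01"

```text
clock: 2.9
eef_pos: [522.3, 276.1, 90.7]
tool_rot: [3.14, 0.002, 3.046]
force: [-1.0, -1.3, 5.7]
width: 29.1
gripper_force: 58.9
```

Request:
move_arm --pt "0 0 0 0 0 0 0.01" --pt "0 0 0 0 0 0 0.01" --pt "0 0 0 0 0 0 0.01" --pt "0 0 0 0 0 0 0.01"

```text
clock: 3.3
eef_pos: [522.3, 276.0, 90.7]
tool_rot: [3.14, 0.002, 3.046]
force: [-1.3, -0.9, 5.0]
width: 29.2
gripper_force: 59.2
```

Request:
move_arm --pt "0 0 0 0 0 0.015 0.01" --pt "0 0 0 0 0 0.03 0.01" --pt "0 0 0 0 0 0.035 0.01" --pt "0 0 0 0 0 0.035 0.01" --pt "0 0 0 0 0 0.035 0.01"

```text
clock: 3.8
eef_pos: [521.0, 274.9, 240.4]
tool_rot: [-3.141, -0.001, 3.046]
force: [0.4, 1.0, -2.7]
width: 29.1
gripper_force: 59.8
```

Request:
move_arm --pt "0 0 0 0 0 0.02 0.01" --pt "0 0 0 0 0 0 0.01" --pt "0 0 0 0 0 0 0.01"

```text
clock: 4.1
eef_pos: [521.0, 275.0, 258.6]
tool_rot: [-3.141, -0.001, 3.046]
force: [0.2, -0.3, -2.9]
width: 29.1
gripper_force: 60.1
```

```bash
python3 - <<'E'
from h import *
s=telemetry.read_state();print(s["clock"],s["eef_pos"],s["tool_rot"],s["force"],s["width"])
for n in("scene","wrist"):
    im,d=eyes.get_image(n);c=eyes.calibration(n)
    for k in("wide_grip","narrow_grip"):
        for r in finder.pinpoint(n,k): print(n,k,r["confidence"],w(c,r["location"]).round(1))
    cv2.imwrite(f"pics/{n}2.png",im)
E
```

```text
4.1 [520.97131959 274.98898792 258.55863679] [-3.14084531e+00 -9.88463625e-04  3.04623060e+00] [ 0.2414062  -0.30343404 -2.87395802] 29.128731608481694
scene wide_grip 0.93 [630.7 407.3  94. ]
scene wide_grip 0.85 [521.  272.7 274.7]
scene wide_grip 0.74 [358.3 250.5  88.6]
scene narrow_grip 0.89 [476.6 110.3 102.7]
wrist wide_grip 0.95 [517.7 275.2 272.2]
wrist wide_grip 0.78 [622.4 410.9  90.8]
wrist wide_grip 0.65 [362.1 249.9  93.1]
wrist narrow_grip 0.6 [474.3 112.2 107.3]
```

View pics/scene2.png

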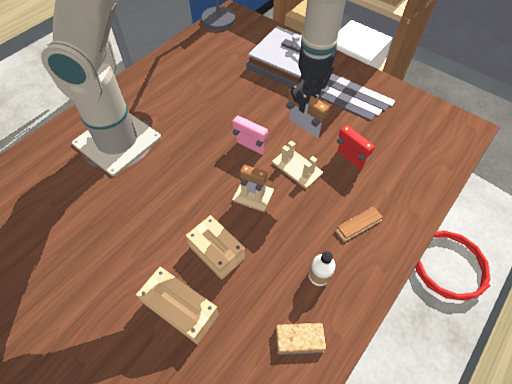

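The scraper at (308,115) has lifted cleanly out of the stand, and the narrow one at (254,178) has not moved. Now I carry it over to the block.

Request:
move_arm --pt "0 0 0.5 0.001 -0.02 0 0.01" --pt "0 0 0.7 0.002 -0.036 0 0.01" --pt "0 0 0.7 0.002 -0.036 0 0.01" --pt "0 0 0.7 0.002 -0.036 0 0.01" --pt "0 0 0.7 0.002 -0.036 0 0.01"

```text
clock: 4.9
eef_pos: [530.4, 110.0, 258.8]
tool_rot: [-3.141, -0.001, 3.105]
force: [-0.2, -0.0, -3.1]
width: 29.0
gripper_force: 60.0
```

Request:
move_arm --pt "0 0 0.7 0.002 -0.036 0 0.01" --pt "0 0 0.7 0.002 -0.036 0 0.01" --pt "0 0 0.7 0.002 -0.036 0 0.01" --pt "0 0 0.7 0.002 -0.036 0 0.01" --pt "0 0 0.7 0.002 -0.036 0 0.01"

```text
clock: 5.4
eef_pos: [540.4, -70.0, 258.9]
tool_rot: [3.141, -0.001, -3.118]
force: [0.6, 1.3, -2.4]
width: 29.3
gripper_force: 60.0
```

Request:
move_arm --pt "0 0 0.7 0.002 -0.036 0 0.01" --pt "0 0 0.7 0.002 -0.036 0 0.01" --pt "0 0 0.6 0.001 -0.036 0 0.01" --pt "0 0 0.5 0.001 -0.03 0 0.01" --pt "0 0 0.5 0 -0.018 0 0.01"

```text
clock: 5.9
eef_pos: [545.9, -228.2, 258.7]
tool_rot: [-3.14, -0.001, -3.069]
force: [0.3, 0.8, -2.8]
width: 29.5
gripper_force: 60.2
```

Request:
move_arm --pt "0 0 0 0 -0.008 0 0.01" --pt "0 0 0 0 0 0 0.01" --pt "0 0 0 0 0 0 0.01"

```text
clock: 6.2
eef_pos: [546.8, -230.9, 259.0]
tool_rot: [3.14, -0.0, -3.065]
force: [0.4, 0.3, -2.6]
width: 29.1
gripper_force: 60.2
```

```bash
python3 - <<'E'
from h import *
s=telemetry.read_state();print(s["clock"],s["eef_pos"],s["tool_rot"],s["qpos"],s["width"])
for n in("scene","wrist","top"):
    im,d=eyes.get_image(n);c=eyes.calibration(n)
    for k in("wide_grip","long_holder_mouth"):
        for r in finder.pinpoint(n,k): print(n,k,r["confidence"],w(c,r["location"]).round(1))
    cv2.imwrite(f"pics/{n}3.png",im)
    if n=="scene":
        P=cloud(c,d);m=(abs(P[...,2]-291)<7)&(np.hypot(P[...,0]-546,P[...,1]+257)<80);print("handle",m.sum(),cv2.minAreaRect(P[m][:,:2].astype(np.float32)))
E
```

```text
6.2 [ 546.75298441 -230.86909606  259.00084537] [ 3.14002797e+00 -3.34567258e-04 -3.06456035e+00] [ 0.38454315  0.51694301 -0.04906555  1.64567501  0.02762233  0.98061063
  1.97431162] 29.104465448213233
scene wide_grip 0.89 [358.2 247.4  88.6]
scene wide_grip 0.6 [ 549.8 -236.9  276.6]
scene wide_grip 0.57 [628.4 410.3  90.7]
scene long_holder_mouth 0.61 [ 546.4 -256.6   68.9]
handle 537 ((571.7334594726562, -221.90420532226562), (59.09567642211914, 53.509910583496094), 21.499000549316406)
wrist wide_grip 0.69 [ 545.6 -229.2  278.9]
top wide_grip 0.96 [360.3 247.8  94.8]
top wide_grip 0.71 [627.1 405.1  93. ]
top wide_grip 0.59 [ 541.4 -228.2  275.4]
top long_holder_mouth 0.9 [ 546.5 -259.7   71.4]
```

View pics/wrist3.png

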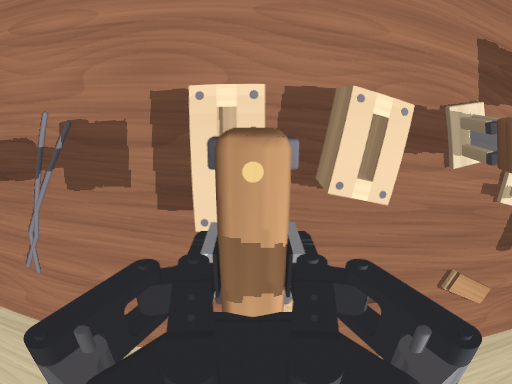

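The wrist view shows the handle held square. The long block at (228,155) is about 27 mm further in -y. I shift that far, then lower to just above the mouth.

Request:
move_arm --pt "0 0 0.1 0 -0.014 0 0.01" --pt "0 0 0 0 -0.013 0 0.01" --pt "0 0 0 0 0 -0.03 0.01" --pt "0 0 0 0 0 -0.03 0.01" --pt "0 0 0 0 0 -0.03 0.01"

```text
clock: 7.15
eef_pos: [546.4, -261.9, 168.5]
tool_rot: [-3.14, 0.001, -3.066]
force: [0.5, 1.3, -2.7]
width: 28.9
gripper_force: 60.2
```

Request:
move_arm --pt "0 0 0 0 0 0 0.01" --pt "0 0 0 0 0 0 0.01"

```text
clock: 7.35
eef_pos: [546.5, -260.9, 169.4]
tool_rot: [-3.141, -0.001, -3.065]
force: [-0.4, -0.5, -2.7]
width: 29.4
gripper_force: 60.0
```

```bash
python3 - <<'E'
from h import *
s=telemetry.read_state();print(s["clock"],s["eef_pos"],s["tool_rot"],s["width"])
for n in("scene","top","wrist"):
    im,d=eyes.get_image(n);c=eyes.calibration(n)
    for k in("wide_grip","long_holder_mouth"):
        for r in finder.pinpoint(n,k): 
            p=w(c,r["location"])
            if p[1]<-150: print(n,k,r["confidence"],p.round(1))
    if n=="scene": cv2.imwrite("pics/scene4.png",cv2.resize(im[180:384,80:300],None,fx=2.8,fy=2.8,interpolation=cv2.INTER_CUBIC))
E
```

```text
7.35 [ 546.50410362 -260.93054892  169.4451426 ] [-3.14123256e+00 -5.27467656e-04 -3.06546547e+00] 29.36777674239455
scene wide_grip 0.92 [ 551.6 -263.3  182.3]
scene long_holder_mouth 0.63 [ 544.3 -256.1   74.9]
top wide_grip 0.8 [ 542.8 -260.5  187.9]
top long_holder_mouth 0.62 [ 549.3 -256.6   72.4]
wrist wide_grip 0.9 [ 543.8 -260.7  186.5]
```

View pics/scene4.png

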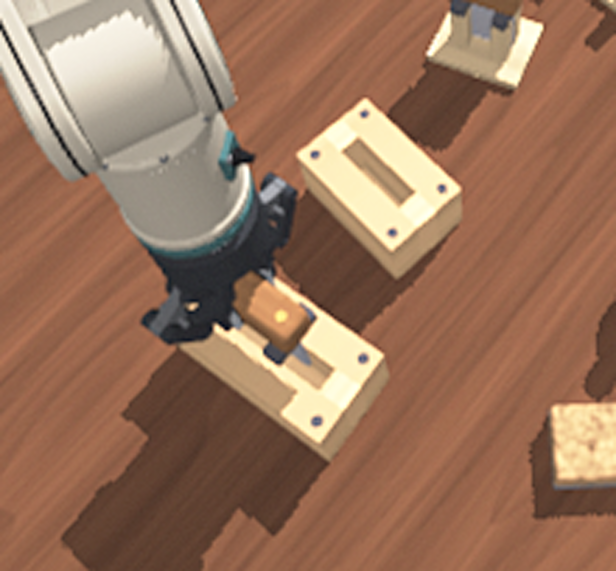

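The crop shows the blade, at about (305,355), over the slot and running along it. Measured y is about 3 mm too far in -y, so I correct that and lower gently.

Request:
move_arm --pt "0 0 0 0 0.003 0 0.01" --pt "0 0 0 0 0 -0.012 0.01" --pt "0 0 0 0 0 -0.015 0.01" --pt "0 0 0 0 0 -0.015 0.01" --pt "0 0 0 0 0 -0.015 0.01"

```text
clock: 8.3
eef_pos: [546.2, -256.2, 110.8]
tool_rot: [3.141, -0.001, -3.064]
force: [0.2, 0.2, -2.5]
width: 29.2
gripper_force: 60.2
```

Request:
move_arm --pt "0 0 0 0 0 -0.01 0.01" --pt "0 0 0 0 0 -0.006 0.01" --pt "0 0 0 0 0 -0.004 0.01" --pt "0 0 0 0 0 -0.002 0.01" --pt "0 0 0 0 0 0 0.01"

```text
clock: 8.8
eef_pos: [546.8, -256.6, 90.4]
tool_rot: [-3.141, 0.0, -3.064]
force: [0.9, 0.5, -2.6]
width: 29.4
gripper_force: 60.2
```

Request:
move_arm --pt "0 0 0 0 0 -0.001 0.01" --pt "0 0 0 0 0 -0.001 0.01" --pt "0 0 0 0 0 -0.001 0.01" --pt "0 0 0 0 0 0 0.01"

```text
clock: 9.2
eef_pos: [546.8, -256.7, 87.7]
tool_rot: [-3.141, 0.001, -3.064]
force: [-0.6, -0.0, -0.5]
width: 29.5
gripper_force: 60.4
```

Request:
move_arm --pt "0 0 0 0 0 -0.001 0.01" --pt "0 0 0 0 0 -0.0005 0.01" --pt "0 0 0 0 0 0 0.01"

```text
clock: 9.5
eef_pos: [546.8, -256.6, 87.6]
tool_rot: [-3.141, 0.001, -3.064]
force: [-3.4, 1.5, 11.4]
width: 29.2
gripper_force: 62.2
```

The feet are seated, with +11 N upward. I release, then retreat straight up.

Request:
move_arm --pt "0 0 0 0 0 0 0.05" --pt "0 0 0 0 0 0 0.085" --pt "0 0 0 0 0 0 0.085" --pt "0 0 0 0 0 0 0.085" --pt "0 0 0 0 0 0 0.085"

```text
clock: 10.0
eef_pos: [546.6, -256.6, 85.6]
tool_rot: [3.142, -0.0, -3.064]
force: [-0.3, -0.3, 0.7]
width: 84.9
gripper_force: 0.0
```

Request:
move_arm --pt "0 0 0 0 0 0.01 0.085" --pt "0 0 0 0 0 0.03 0.085" --pt "0 0 0 0 0 0.04 0.085" --pt "0 0 0 0 0 0.04 0.085" --pt "0 0 0 0 0 0.04 0.085"

```text
clock: 10.5
eef_pos: [546.4, -256.5, 248.2]
tool_rot: [-3.141, 0.0, -3.064]
force: [0.2, -1.0, -0.5]
width: 85.1
gripper_force: 0.0
```

Request:
move_arm --pt "0 0 0 0 0 0 0.085" --pt "0 0 0 0 0 0 0.085" --pt "0 0 0 0 0 0 0.085"

```text
clock: 10.8
eef_pos: [545.8, -256.3, 245.1]
tool_rot: [3.141, -0.002, -3.064]
force: [-0.1, 1.1, -0.1]
width: 84.7
gripper_force: 0.0
```

```bash
python3 - <<'E'
from h import *
for n in("scene","top","wrist"):
    im,d=eyes.get_image(n);c=eyes.calibration(n)
    for k in("wide_grip","narrow_grip"):
        for r in finder.pinpoint(n,k): print(n,k,round(r["confidence"],2),w(c,r["location"]).round(1))
    if n=="wrist": cv2.imwrite("pics/wrist5.png",im)
    if n=="scene":
        P=cloud(c,d);m=(abs(P[...,2]-122)<9)&(np.hypot(P[...,0]-546,P[...,1]+257)<75);print(m.sum(),np.median(P[m][:,2]),cv2.minAreaRect(P[m][:,:2].astype(np.float32)))
E
```

```text
scene wide_grip 0.97 [ 552.6 -260.5  107.9]
scene wide_grip 0.82 [633.  410.1  91.8]
scene wide_grip 0.56 [358.1 249.6  87.1]
scene narrow_grip 0.81 [478.5 109.8 105.2]
669 121.82674090758121 ((547.0241088867188, -254.5803985595703), (110.65914916992188, 30.40700340270996), 4.519623756408691)
top wide_grip 0.86 [ 542.9 -257.3  105.9]
top wide_grip 0.6 [357.6 250.5  92.9]
top narrow_grip 0.79 [476.5 106.4 105.2]
wrist wide_grip 0.83 [ 543.2 -255.2  103.8]
```

View pics/wrist5.png

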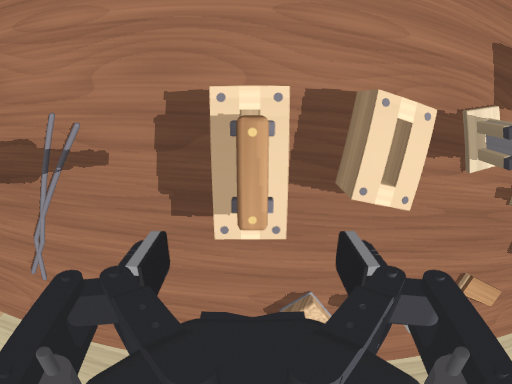

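The scraper at (252,172) sits centred and square on the long block. Its handle top is at z 122, as expected, and the gripper is clear.

```bash
python3 -c "
from cell import ctrl; print(ctrl.finish_job())"
```

```text
the job is handed in; nothing more can be done
None
```

The wide scraper is seated upright in the long slot with its feet on the block and the gripper clear, the narrow scraper measures within a few mm of where it started, and the job was handed in at about 11 s (no verdict was returned).

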